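# Set the burner regulator and lock its hood

### The job

Turn the knob of the gas regulator with the orange hood until its white pointer stands at the green mark, then slide the orange hood fully over the knob so that the setting cannot be knocked. Leave the knob and hood of the blue regulator as they are.

Things in the scene. Friction and masses are not known exactly. Their poses are not given: they have to be found in the camera images.
- orange_knob (a joint): Angle (rad) of the black knob on the regulator with the orange hood. It grows as the knob turns clockwise seen from above, range 0 to 2.8; at 1.40 the white pointer is exactly at the green mark. It starts between 0.1 and 0.8, so it must be turned clockwise by 0.6 to 1.3. It stays where it is left (friction about 0.06 N m, no spring).
- orange_knob_grip (a point): Point on the vertical knob axis, 48 mm above the counter. The knob is a disc 48 mm across, top at 30 mm above the counter, and on it an upright black bar 46 mm long, 14 mm wide, from 30 to 62 mm high, centred on the axis: pinch it across its 14 mm. Own x axis: level, along the bar to the end with the white pointer line; z up; turns with the knob.
- orange_regulator: White slab fixed to the counter, 290 x 104 mm, 20 mm high; origin under its centre. Own x axis: from the parked orange hood towards the knob. Knob axis 60 mm from the centre to +x, parked hood 60 mm to -x. Grey dial face round the knob; the green mark (22 mm long, 14 mm wide) is 31 to 53 mm from the knob axis, straight to +x.
- orange_hood (a joint): Slide (m) of the orange hood. It starts parked, 0 to 0.01, with the knob uncovered; 0.12 is the end stop, where the hood stands centred over the knob. Friction about 2 N, no spring; it stays where it is left.
- orange_hood_grip (a point): Point in the hood's grip post, on its vertical centre line, 96 mm above the counter. The post is 24 mm long in the slide direction, 28 mm across, from 72 to 108 mm above the counter, amid the hood's flat roof (76 x 76 mm, top at 72 mm); the hood is open towards the knob. Own x axis: level, the way the hood slides to cover the knob; z up.
- blue_knob_tip (a point): The pointer end, 23 mm from the axis, of the knob of the other regulator, identical but for its blue hood. Not to be moved.
- blue_hood_grip (a point): Point in the grip post of the blue hood, 96 mm above the counter. Not to be moved.

How it is judged:
On the way:
1. the orange regulator's knob stands at the green mark with its hood still parked (value of joint orange_knob between 1.2 and 1.6 rad and value of joint orange_hood below 0.03 m), for 0.2 s.
At the end, for the whole second after the job is handed in: The orange regulator's knob reads 1.40 within 0.2 rad (11 degrees) and its hood is fully over it, within 12 mm of the end stop (slide above 0.108); both at rest. On the way the knob must have been set, for 0.2 s, before the hood was slid (hood slide below 0.03 then) (value of joint orange_knob between 1.2 and 1.6 rad and value of joint orange_hood above 0.108 m and velocity of joint orange_knob between -0.05 and 0.05 rad/s and velocity of joint orange_hood between -0.01 and 0.01 m/s); the robot touches nothing.
It fails at once if the blue regulator's knob is turned (distance of blue_knob_tip from where it was at the start of the episode above 0.008 m).
It fails at once if the blue regulator's hood is slid (distance of blue_hood_grip from where it was at the start of the episode above 0.012 m).
It also fails if it takes over 45 s, if anything falls off the work surface, if the arm or the gripper's body presses on something with over 40 N, if the wrist force passes 120 N, or if a joint passes its speed limit or range.

### The arm

A 6-joint arm with a two-finger parallel gripper is mounted at the origin on the work surface. World frame = base frame: x ahead of the robot, y to its left, z up, the work surface at z = 0. Lengths are in m, angles in rad, forces in N, time in s.
With the tool pointing down it reaches from about 0.25 to 0.775 m from the base axis. Payload 4 kg.
Tool frame: the origin (TCP) lies at the very end of the fingers, on their centre line; the grasp point (between the pads) lies 19 mm behind it; z points along the fingers, y is the line along which they close (so a half turn about z gives the same grasp; the last joint's range is limited). The gripper opens to 94 mm and grips with 3 to 60 N. Pads are 16 mm wide; open, the fingers measure 119 mm over their backs; the gripper's body (75 mm by 177 mm) begins 78 mm behind the grasp point.
Start: joints at [1.141, 0.087, 1.371, -0, 1.684, -0.103], TCP at [0.177, 0.521, 0.206] pointing down, gripper open.
Joint ranges: [-3.1, 3.1], [-0.76, 2.03], [0.27, 2.55], [-1.08, 4.22], [0.17, 2.65], [-2.57, 2.57]. Speed limits (rad/s): [2.79, 2.79, 3.14, 3.14, 3.14, 3.14].

### API

Orientations are given as [roll, pitch, yaw] about the fixed x, y, z axes, in that order (R = Rz(yaw) Ry(pitch) Rx(roll)).
In Python, from bench import robot gives the robot as it stands. The module is installed in compiled form; this text tells all that it offers.
- The arm moves only by the tool move_arm, never from a script. Its argument "deltas" is one flat list of numbers, 7 for each row, row after row: the turn, a rotation vector about the tool's x, y, z in rad, then the shift along the tool's x, y, z in cm, then the closure, from -1 (fully open) to 1 (shut). A call has 1 to 8 rows; each row is the pose to reach, as a shift and turn from the pose commanded when the call began, along the tool's axes at that moment; what a row does not reach only later rows make up. A row lasts 1/10 s, in which the tool goes at most 50 mm and 8.59 degrees, less where a joint would pass 70% of its speed; a pose out of reach is approached as far as the arm can. A call with a gripper value outside its range is refused whole. The fingers move at their own pace and stop on an object; the grip force is fixed at half the most. Time passes only in rows, so rows that repeat a pose let the fingers close. It gives the time, the measured TCP pose, the force, the opening and the grip force at its end, in the units of the state.
- robot.get_obs(): the state, without advancing time (a new reading comes with each control period).
- robot.snapshot(name): name is "scene" or "top" or "wrist"; returns a dict with "image" (400x640x3 uint8, red, green, blue), "depth" (400x640 float32, m along the optical axis (not along the pixel's ray), 0 where there is no reading), "fov_y" (degrees; the focal length in pixels is half the picture's height over the tangent of half this angle, whatever the lens; pixels are square), "cx", "cy" (the principal point, pixels), "origin" and "orientation" of the camera in the world; the wrist camera has in their place "T_tool_cam" (4x4, takes a point from camera to tool coordinates, whose origin is the TCP and whose axes are the flange's). Camera axes: x right, y up, looking along -z (the intrinsics and any distortion apply to the point x, -y, -z); pixel columns grow to the right and rows downward; lengths in m; the calibration is good to about 2 mm. A picture is of the moment at which its call begins: read the wrist's pose just before it.
- robot.close_job(): hands the job in; it is judged then, once.
The state is a dict: "time": time; "joint_positions": joint angles; "qvel": joint speeds; "joint_torque": joint torques, N m; "tool_pos": TCP position; "ee_rot": TCP orientation; "wrist_force": force on the tool from outside, world axes, zero at the start; "wrist_torque": the same for the moment, N m; "width": finger opening in m; "finger_force": force on a finger pad.
Only numpy, scipy, OpenCV 4.12 (cv2) and the standard library are available. Lean on these libraries where they do the work, as an engineer would, in place of code of your own. Each camera call takes 0.05 s, during which the arm holds its last target. There are 200 camera calls.

## Working session

There is one attempt and no reset: what is moved stays moved. The work goes in short steps, Python scripts to look and compute and a tool call to move; the robot and the scene stay as the last step left them, time stands still between calls to the robot, and variables do not carry over. Pictures are saved under pics/ and viewed, at most 10 in all, crops included, and the job is handed in when it is done.

Besides the shell and the picture viewer there is one more tool, called after "Emit:" by a JSON object that holds its "op" and its "data", one argument or row to a line. move_arm: Moves the arm, as the interface text tells. Its arguments: {"type":"object","properties":{"deltas":{"type":"array","items":{"type":"number"}}},"required":["deltas"]}

```bash
mkdir -p pics
cat > h.py <<'E'
import numpy as np, cv2
from bench import robot
from scipy.spatial.transform import Rotation as R
def snap(n):
    o=robot.get_obs(); s=robot.snapshot(n)
    if n=="wrist":
        T=np.eye(4);T[:3,:3]=R.from_euler('xyz',o['ee_rot']).as_matrix();T[:3,3]=o['tool_pos'];s['T']=T@np.array(s['T_tool_cam'])
    else:
        T=np.eye(4);q=np.array(s['orientation']);T[:3,:3]=q if q.shape==(3,3) else R.from_euler('xyz',q).as_matrix();T[:3,3]=s['origin'];s['T']=T
    return s
def ray(s,u,v,z):
    f=200/np.tan(np.radians(s['fov_y'])/2)
    d=s['T'][:3,:3]@np.array([(u-s['cx'])/f,-(v-s['cy'])/f,-1]);o=s['T'][:3,3]
    return o+d*(z-o[2])/d[2]
def save(s,name): cv2.imwrite('pics/'+name,s['image'][:,:,::-1])
E
python3 - <<'E'
from h import *
for n in("top","scene"):
    s=snap(n);save(s,n+'0.png');print({k:v for k,v in s.items() if k not in('image','depth')})
    hsv=cv2.cvtColor(s['image'],cv2.COLOR_RGB2HSV)
    for c,lo,hi in(("orange",(5,150,100),(20,255,255)),("green",(45,100,60),(85,255,255)),("blue",(100,120,60),(125,255,255))):
        k,l,st,ce=cv2.connectedComponentsWithStats(cv2.inRange(hsv,lo,hi))
        for i in range(1,k):
            if st[i,4]>15: print(n,c,st[i],ce[i].round(1),ray(s,*ce[i],.072 if c!="green" else .021).round(3))
print(robot.get_obs())
E
```

```text
{'fov_y': 52.150523780966424, 'cx': 323.9264335581764, 'cy': 197.29448042051806, 'origin': array([ 0.40223542, -0.00988805,  0.79779123]), 'orientation': array([ 0.19168499, -0.0232368 , -1.55536779]), 'T': array([[ 0.01542376,  0.98149949, -0.19084251,  0.40223542],
       [-0.99961105,  0.01957135,  0.01986722, -0.00988805],
       [ 0.02323471,  0.19046186,  0.9814196 ,  0.79779123],
       [ 0.        ,  0.        ,  0.        ,  1.        ]])}
top orange [390 211  25  34 190] [403.7 227.2] [ 0.492 -0.168  0.072]
top orange [411 231   6   7  19] [413.  233.6] [ 0.48  -0.185  0.072]
top green [367 154   8  11  66] [370.6 159.1] [ 0.632 -0.117  0.021]
top green [217 158   8  10  62] [220.9 162.3] [0.619 0.177 0.021]
top green [518 229  30  19 305] [532.7 237.9] [ 0.482 -0.428  0.021]
top blue [   0  160   70  127 7969] [ 31.2 220.8] [0.491 0.49  0.072]
top blue [ 203  214   49   50 1789] [226.9 238.7] [0.466 0.145 0.072]
{'fov_y': 53.47261735906384, 'cx': 321.25279834486923, 'cy': 201.12702924220636, 'origin': array([1.02754564, 0.06907206, 0.49458986]), 'orientation': array([0.877
[... 874 characters left out ...]
joint_positions': array([ 1.14087731e+00,  8.78708893e-02,  1.37207595e+00, -2.65044446e-05,
        1.68358321e+00, -1.03103923e-01]), 'qvel': array([-5.25130271e-04,  6.02793916e-05, -4.01096153e-03, -8.78950687e-04,
        6.35064411e-04,  1.82754046e-04]), 'joint_torque': array([ 3.20443127e-03, -3.41252553e+01, -3.03301942e+01,  7.20605417e-02,
        3.04056890e-02, -1.10463941e-04]), 'tool_pos': array([0.17637875, 0.52044248, 0.20444057]), 'ee_rot': array([-3.13966283e+00, -1.73197864e-04,  2.81477444e+00]), 'wrist_force': array([ 0.60307666,  0.03983432, -0.30471345]), 'wrist_torque': array([-0.00971531,  0.03313225,  0.01155529]), 'finger_force': 0.0, 'width': 0.09399319904048743}
```

View pics/top0.png

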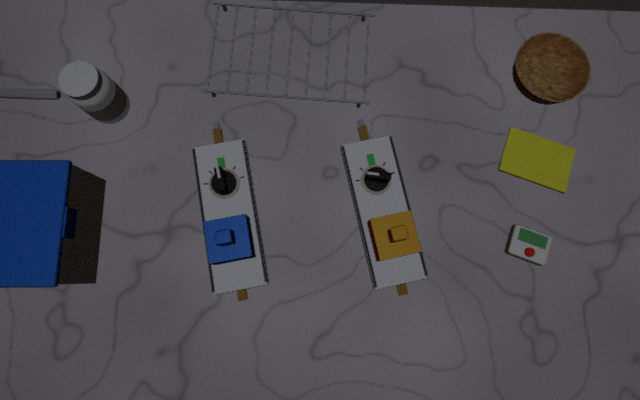

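The top view shows the orange hood at about (395,236), its knob at (376,179) with the pointer to the left, and its green mark at (371,159). The blue regulator stands to the left at x≈225.

```bash
cat >> h.py <<'E'
def rel(p,yaw=None):
    o=robot.get_obs();M=R.from_euler('xyz',o['ee_rot']).as_matrix()
    return (M.T@(np.array(p)-o['tool_pos'])*100).round(2)
E
python3 - <<'E'
from h import *
s=snap("top");im=s['image'];hsv=cv2.cvtColor(im,cv2.COLOR_RGB2HSV)
m=cv2.inRange(hsv,(5,130,60),(25,255,255));m[:200]=0;m[270:]=0;m[:,:350]=0;m[:,440:]=0
c=max(cv2.findContours(m,0,2)[0],key=cv2.contourArea);print(cv2.minAreaRect(c))
hood=ray(s,*cv2.minAreaRect(c)[0],.07);mk=ray(s,370.6,159.1,.021);d=(mk-hood)[:2];L=np.linalg.norm(d)
kn=mk[:2]-d/L*.042
print('hood',hood,'mark',mk,'L',L,'dir',np.arctan2(d[1],d[0]),'knob',kn,'knob px',ray(s,376,179,.03))
print('rel',rel([*kn,.2]))
cv2.imwrite('pics/c.png',cv2.resize(np.clip(im[130:270,330:440,::-1]*2.5,0,255).astype(np.uint8),None,fx=4,fy=4))
E
```

```text
((394.9882507324219, 234.94705200195312), (42.19296646118164, 43.16915512084961), 77.47119140625)
hood [ 0.47765367 -0.15287966  0.07      ] mark [ 0.63207106 -0.11674669  0.021     ] L 0.1585885334933105 dir 0.22985981790256782 knob [ 0.59117573 -0.12631601] knob px [ 0.58963877 -0.12574152  0.03      ]
rel [-60.05 -47.94   0.53]
```

View pics/c.png

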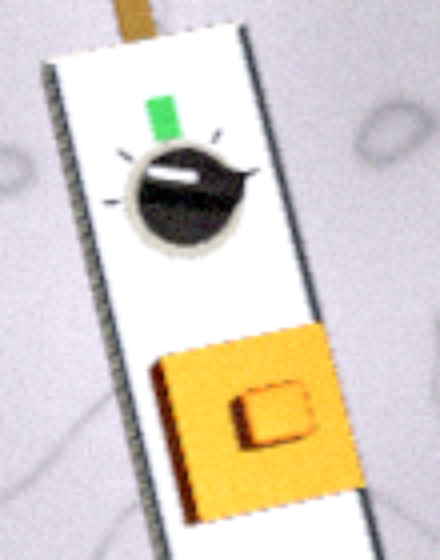

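The crop shows the white pointer pointing left at (145,172)-(195,178) from the knob centre (188,190). The green mark is at (163,118) and the post at (280,412). The slab's yaw is about 0.23, the pointer's about 1.44, so the knob reads about 0.2.

Emit:
{"op": "move_arm", "data": {
  "deltas": [0, 0, 0.12, -3.75, -3, 0, -1, 0, 0, 0.24, -7.5, -6, 0, -1, 0, 0, 0.36, -11.25, -9, 0, -1, 0, 0, 0.48, -15, -12, 0, -1, 0, 0, 0.6, -18.75, -15, 0, -1, 0, 0, 0.72, -22.5, -18, 0, -1, 0, 0, 0.84, -26.25, -21, 0, -1, 0, 0, 0.96, -30, -24, 0, -1]
}}

```text
time: 0.95
tool_pos: [0.3841, 0.1955, 0.2054]
ee_rot: [3.141, -0.0, 1.85]
wrist_force: [0.4, 1.4, -0.4]
width: 0.0939
finger_force: 0.0
```

Run:
```python
from h import *
o=robot.get_obs();print(o['time'],o['tool_pos'],o['ee_rot'],o['joint_positions'],rel([.591,-.126,.2]))
```

```text
0.95 [0.38413528 0.19552079 0.2053789 ] [ 3.14121014e+00 -1.99798836e-04  1.85003607e+00] [ 3.38975135e-01 -1.81981865e-01  1.62889909e+00  1.77961598e-04
  1.69428167e+00  5.97573849e-02] [-36.61  11.02   0.53]
```

Emit:
{"op": "move_arm", "data": {
  "deltas": [0, 0, 0.05, -4.6, 1.4, 0, -1, 0, 0, 0.1, -9.2, 2.8, 0, -1, 0, 0, 0.15, -13.8, 4.2, 0, -1, 0, 0, 0.2, -18.4, 5.6, 0, -1, 0, 0, 0.25, -23, 7, 0, -1, 0, 0, 0.3, -27.6, 8.4, 0, -1, 0, 0, 0.36, -32.2, 9.8, 0, -1, 0, 0, 0.41, -36.6, 11, 0, -1]
}}

```text
time: 1.75
tool_pos: [0.5925, -0.1252, 0.2048]
ee_rot: [-3.141, -0.0, 1.442]
wrist_force: [0.8, 0.5, 0.0]
width: 0.0939
finger_force: 0.0
```

Run:
```python
from h import *
s=snap("wrist");o=robot.get_obs();print(o['tool_pos'],o['ee_rot'],s['T_tool_cam'])
s['image']=np.clip(s['image'].astype(float)*2,0,255).astype(np.uint8);save(s,'w1.png')
hsv=cv2.cvtColor(s['image'],cv2.COLOR_RGB2HSV)
for c,lo,hi in(("orange",(5,130,60),(25,255,255)),("green",(45,100,60),(85,255,255))):
    for q in cv2.findContours(cv2.inRange(hsv,lo,hi),0,2)[0]:
        if cv2.contourArea(q)>100:
            r=cv2.minAreaRect(q);print(c,np.round(r[0]),np.round(r[1]),r[2],ray(s,*r[0],.021 if c=='green' else .072))
```

```text
[ 0.5948212  -0.13163786  0.20280995] [3.14129046 0.00447676 1.43510567] [[ 3.81469599e-04  9.70862282e-01  2.39637820e-01  6.94638022e-02]
 [ 9.99999923e-01 -3.47459958e-04 -1.84168767e-04 -1.46061198e-04]
 [-9.55379623e-05  2.39637872e-01 -9.70862339e-01 -1.79461456e-01]
 [ 0.00000000e+00  0.00000000e+00  0.00000000e+00  1.00000000e+00]]
orange [450. 354.] [ 15. 315.] 90.0 [ 0.73822306 -0.36084295  0.072     ]
orange [129. 308.] [53. 29.] 73.68614959716797 [ 0.34011268 -0.23920244  0.072     ]
orange [504. 307.] [29. 55.] 13.706961631774902 [ 0.80618828 -0.29815128  0.072     ]
orange [488. 282.] [11. 17.] 90.0 [ 0.78600519 -0.26000646  0.072     ]
orange [221. 226.] [11. 25.] 71.56504821777344 [ 0.4766716  -0.14768747  0.072     ]
```

View pics/w1.png

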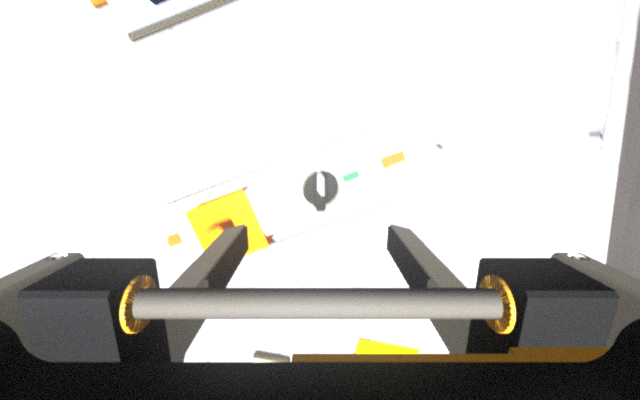

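The wrist view shows the knob at (320,190) with its white pointer vertical, so the bar lies nearly along tool x. The green mark is at (351,176) and the hood at (228,222). The arm was still settling, so I'll lower it and measure again.

Emit:
{"op": "move_arm", "data": {
  "deltas": [0, 0, 0, 0, 0, 3, -1, 0, 0, 0, 0, 0, 6, -1, 0, 0, 0, 0, 0, 9, -1, 0, 0, 0, 0, 0, 9, -1, 0, 0, 0, 0, 0, 9, -1, 0, 0, 0, 0, 0, 9, -1]
}}

```text
time: 2.4
tool_pos: [0.593, -0.1234, 0.1178]
ee_rot: [3.138, 0.001, 1.445]
wrist_force: [-0.3, -0.8, 0.4]
width: 0.0937
finger_force: 0.0
```

Run:
```python
from h import *
s=snap("wrist");o=robot.get_obs();print(o['tool_pos'],o['ee_rot'])
g=cv2.cvtColor(s['image'],cv2.COLOR_RGB2GRAY)
hsv=cv2.cvtColor(s['image'],cv2.COLOR_RGB2HSV)
for q in cv2.findContours(cv2.inRange(hsv,(45,70,40),(85,255,255)),0,2)[0]:
    if cv2.contourArea(q)>60:
        r=cv2.minAreaRect(q);print('green',r,ray(s,*r[0],.021))
im=np.clip(s['image'].astype(float)*1.5,0,255).astype(np.uint8)
cv2.imwrite('pics/w2.png',cv2.resize(im[80:260,200:420,::-1],None,fx=3,fy=3))
```

```text
[ 0.59315175 -0.12344445  0.11812907] [3.13721486e+00 6.54051209e-04 1.44504404e+00]
green ((357.6058349609375, 188.41603088378906), (13.498849868774414, 22.04242706298828), 70.01689910888672) [ 0.63484627 -0.11451589  0.021     ]
```

View pics/w2.png

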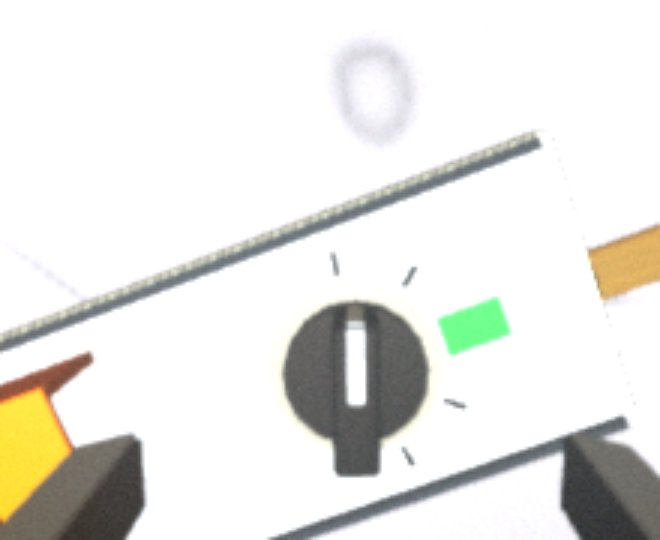

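The close view shows the bar vertical at crop x≈357, centre (357,380), and the mark at (475,325), tilted 20°. So 1.22 rad of turning remains, and the TCP is within 1 mm of the knob axis. I'll descend to about 35 mm and grip.

Emit:
{"op": "move_arm", "data": {
  "deltas": [0, 0, 0, 0, 0, 3, -1, 0, 0, 0, 0, 0, 6, -1, 0, 0, 0, 0, 0, 8, -1, 0, 0, 0, 0, 0, 8.2, -1, 0, 0, 0, 0, 0, 8.2, 1, 0, 0, 0, 0, 0, 8.2, 1, 0, 0, 0, 0, 0, 8.2, 1, 0, 0, 0, 0, 0, 8.2, 1]
}}

```text
time: 3.25
tool_pos: [0.5927, -0.1235, 0.0351]
ee_rot: [3.139, 0.0, 1.445]
wrist_force: [0.2, 0.2, 0.4]
width: 0.0651
finger_force: 0.0
```

Emit:
{"op": "move_arm", "data": {
  "deltas": [0, 0, 0, 0, 0, 0, 1, 0, 0, 0, 0, 0, 0, 1, 0, 0, 0, 0, 0, 0, 1]
}}

```text
time: 3.55
tool_pos: [0.5918, -0.1232, 0.0335]
ee_rot: [3.142, -0.0, 1.445]
wrist_force: [-0.7, -0.3, -0.1]
width: 0.0417
finger_force: 0.0
```

Emit:
{"op": "move_arm", "data": {
  "deltas": [0, 0, 0, 0, 0, 0, 1, 0, 0, 0, 0, 0, 0, 1, 0, 0, 0, 0, 0, 0, 1, 0, 0, 0, 0, 0, 0, 1, 0, 0, 0, 0, 0, 0, 1, 0, 0, 0, 0, 0, 0, 1]
}}

```text
time: 4.15
tool_pos: [0.594, -0.1235, 0.0335]
ee_rot: [3.136, -0.0, 1.445]
wrist_force: [6.0, -0.2, -4.5]
width: 0.0139
finger_force: 30.0
```

Emit:
{"op": "move_arm", "data": {
  "deltas": [0, 0, 0.1, 0, 0.1, 0, 1, 0, 0, 0.2, 0, 0.1, 0, 1, 0, 0, 0.3, 0, 0.1, 0, 1, 0, 0, 0.4, 0, 0.1, 0, 1, 0, 0, 0.5, 0, 0.1, 0, 1, 0, 0, 0.6, 0, 0.1, 0, 1, 0, 0, 0.6, 0, 0.1, 0, 1]
}}

```text
time: 4.85
tool_pos: [0.5946, -0.1237, 0.0335]
ee_rot: [3.138, -0.002, 0.843]
wrist_force: [5.5, -0.6, -3.1]
width: 0.0136
finger_force: 30.0
```

Emit:
{"op": "move_arm", "data": {
  "deltas": [0, 0, 0.1, 0, 0, 0, 1, 0, 0, 0.2, 0, 0, 0, 1, 0, 0, 0.3, 0, 0, 0, 1, 0, 0, 0.4, 0, 0, 0, 1, 0, 0, 0.5, 0, 0, 0, 1, 0, 0, 0.62, 0, 0, 0, 1, 0, 0, 0.62, 0, 0, 0, 1, 0, 0, 0.62, 0, 0, 0, 1]
}}

```text
time: 5.65
tool_pos: [0.5949, -0.1242, 0.0335]
ee_rot: [3.139, -0.004, 0.225]
wrist_force: [5.8, -1.9, -3.9]
width: 0.0139
finger_force: 30.0
```

Emit:
{"op": "move_arm", "data": {
  "deltas": [0, 0, 0, 0, 0, 0, 0, 0, 0, 0, 0, 0, 0, 0, 0, 0, 0, 0, 0, 0, 0, 0, 0, 0, 0, 0, 0, 0, 0, 0, 0, 0, 0, 0, 0]
}}

```text
time: 6.15
tool_pos: [0.5927, -0.1232, 0.0335]
ee_rot: [-3.141, 0.0, 0.225]
wrist_force: [-0.8, -0.4, 0.6]
width: 0.0462
finger_force: 0.0
```

Emit:
{"op": "move_arm", "data": {
  "deltas": [0, 0, 0, 0, 0, -3, 0, 0, 0, 0, 0, 0, -6, 0, 0, 0, 0, 0, 0, -9, 0, 0, 0, 0, 0, 0, -11, 0, 0, 0, 0, -4, 0, -11, 0, 0, 0, 0, -8, 0, -11, 0, 0, 0, 0, -8, 0, -11, 0, 0, 0, 0, -8, 0, -11, 0]
}}

```text
time: 6.95
tool_pos: [0.5145, -0.1412, 0.1438]
ee_rot: [3.141, -0.001, 0.224]
wrist_force: [0.3, -0.1, 0.8]
width: 0.0473
finger_force: 0.0
```

Run:
```python
from h import *
s=snap("wrist");o=robot.get_obs();print(o['tool_pos'],o['ee_rot'],o['width'])
hsv=cv2.cvtColor(s['image'],cv2.COLOR_RGB2HSV)
for c,lo,hi in(("orange",(5,130,60),(25,255,255)),("green",(45,70,40),(85,255,255))):
  for q in cv2.findContours(cv2.inRange(hsv,lo,hi),0,2)[0]:
    if cv2.contourArea(q)>100:
        r=cv2.minAreaRect(q);p=ray(s,*r[0],.021 if c=='green' else .072);print(c,np.round(r[0]),np.round(r[1]),r[2],p,rel(p))
im=np.clip(s['image'].astype(float)*1.3,0,255).astype(np.uint8)
cv2.imwrite('pics/w3.png',im[:,:,::-1])
```

```text
[ 0.51532112 -0.14122541  0.14395274] [ 3.14114573e+00 -1.47929998e-03  2.24535371e-01] 0.046712741797068434
orange [359. 357.] [ 6. 68.] 90.0 [ 0.3654795  -0.22044087  0.072     ] [-16.38   4.38   7.17]
orange [280. 357.] [87.  6.] -0.0 [ 0.34689566 -0.13939422  0.072     ] [-16.39  -3.93   7.17]
orange [222. 306.] [13. 55.] 0.0 [ 0.39434245 -0.06956999  0.072     ] [-10.21  -9.68   7.18]
orange [411. 304.] [59. 16.] 80.31121826171875 [ 0.43889965 -0.25532147  0.072     ] [-10.     9.42   7.18]
orange [319. 238.] [82. 80.] 90.0 [ 0.48677154 -0.14911488  0.072     ] [-2.97  0.13  7.19]
orange [589. 174.] [110.  20.] 46.10881042480469 [ 0.59949996 -0.37059929  0.072     ] [ 3.09 24.23  7.21]
orange [318.  13.] [26. 15.] 90.0 [ 0.67002444 -0.10581052  0.072     ] [ 1.586e+01 -1.000e-02  7.220e+00]
green [540. 269.] [22. 21.] 33.690067291259766 [ 0.48798447 -0.41459167  0.021     ] [-8.77 26.04 12.29]
green [318.  74.] [23. 13.] 90.0 [ 0.63547931 -0.11469985  0.021     ] [12.29  0.08 12.31]
green [12. 16.] [29. 15.] 77.90524291992188 [0.6210995  0.18048891 0.021     ] [ 17.46 -29.01  12.31]
```

View pics/w3.png

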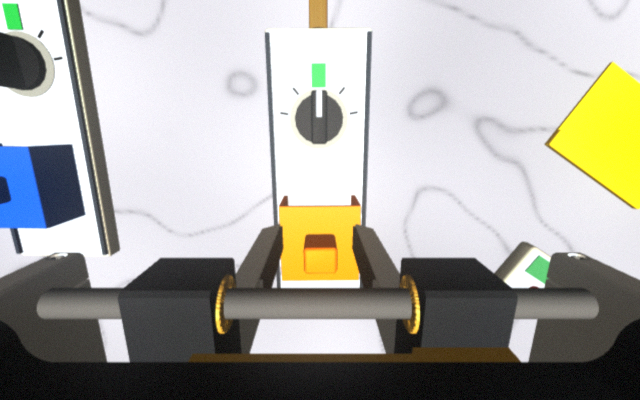

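The pointer at (319,102) lines up with the green mark at (318,74). The hood post is at about (320,260), 3.6 cm behind the TCP along tool x, and the orientation already suits gripping it.

Emit:
{"op": "move_arm", "data": {
  "deltas": [0, 0, 0, -2, 0, 0, 0, 0, 0, 0, -3.6, 0.1, 0, 0, 0, 0, 0, -3.6, 0.1, 0, 0, 0, 0, 0, -3.6, 0.1, 2, 0, 0, 0, 0, -3.6, 0.1, 4, 0, 0, 0, 0, -3.6, 0.1, 6, 0, 0, 0, 0, -3.6, 0.1, 6.6, 0, 0, 0, 0, -3.6, 0.1, 6.6, 0]
}}

```text
time: 7.8
tool_pos: [0.4802, -0.1497, 0.0765]
ee_rot: [-3.14, 0.001, 0.225]
wrist_force: [-0.5, -0.3, 0.1]
width: 0.047
finger_force: 0.0
```

Emit:
{"op": "move_arm", "data": {
  "deltas": [0, 0, 0, 0, 0, 0, 1, 0, 0, 0, 0, 0, 0, 1, 0, 0, 0, 0, 0, 0, 1, 0, 0, 0, 0, 0, 0, 1, 0, 0, 0, 0, 0, 0, 1]
}}

```text
time: 8.3
tool_pos: [0.4811, -0.1511, 0.0788]
ee_rot: [3.139, -0.003, 0.225]
wrist_force: [0.9, -3.3, 2.5]
width: 0.0277
finger_force: 30.0
```

Emit:
{"op": "move_arm", "data": {
  "deltas": [0, 0, 0, 1.4, 0, 0, 1, 0, 0, 0, 2.8, 0, 0, 1, 0, 0, 0, 4.2, 0, 0, 1, 0, 0, 0, 5.6, 0, 0, 1, 0, 0, 0, 7, 0, 0, 1, 0, 0, 0, 8.4, 0, 0, 1, 0, 0, 0, 9.8, 0, 0, 1, 0, 0, 0, 10.8, 0, 0, 1]
}}

```text
time: 9.1
tool_pos: [0.5873, -0.126, 0.0788]
ee_rot: [3.14, -0.002, 0.225]
wrist_force: [-1.6, -2.4, 7.2]
width: 0.0276
finger_force: 30.0
```

Emit:
{"op": "move_arm", "data": {
  "deltas": [0, 0, 0, 0.3, 0, 0, 1, 0, 0, 0, 0.6, 0, 0, 1, 0, 0, 0, 0.9, 0, 0, 1, 0, 0, 0, 0.9, 0, 0, 1, 0, 0, 0, 0.9, 0, 0, 1]
}}

```text
time: 9.6
tool_pos: [0.5946, -0.1243, 0.0788]
ee_rot: [3.14, 0.0, 0.225]
wrist_force: [-3.8, -3.0, 7.5]
width: 0.0277
finger_force: 30.0
```

Emit:
{"op": "move_arm", "data": {
  "deltas": [0, 0, 0, 0.2, 0, 0, 1, 0, 0, 0, 0.4, 0, 0, 1, 0, 0, 0, 0.4, 0, 0, 1]
}}

```text
time: 9.9
tool_pos: [0.595, -0.1242, 0.0786]
ee_rot: [3.141, 0.009, 0.225]
wrist_force: [-12.7, -5.0, 10.8]
width: 0.0277
finger_force: 30.0
```

Emit:
{"op": "move_arm", "data": {
  "deltas": [0, 0, 0, 0, 0, 0, 0, 0, 0, 0, 0, 0, 0, 0, 0, 0, 0, 0, 0, 0, 0, 0, 0, 0, 0, 0, 0, 0, 0, 0, 0, 0, 0, -3, 0, 0, 0, 0, 0, 0, -6, 0, 0, 0, 0, 0, 0, -9, 0, 0, 0, 0, 0, 0, -9, 0]
}}

```text
time: 10.7
tool_pos: [0.6007, -0.1236, 0.1731]
ee_rot: [3.137, -0.009, 0.225]
wrist_force: [0.0, -0.2, 0.9]
width: 0.0469
finger_force: 0.0
```

Run:
```python
from h import *
s=snap("wrist");o=robot.get_obs();print(o['tool_pos'],o['wrist_force'],o['width'])
cv2.imwrite('pics/w4.png',s['image'][:,:,::-1])
```

```text
[ 0.59950916 -0.12335895  0.17023083] [ 1.10243961 -1.09385651 -0.32916298] 0.04698726731798946
```

View pics/w4.png

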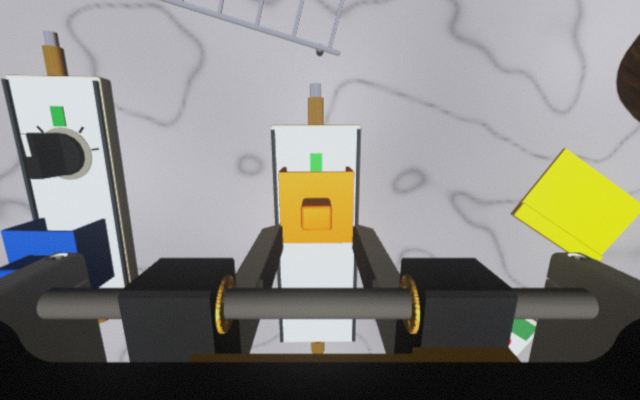

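The orange hood, at (316,205), stands over the knob just below the green mark at (316,162). It was pushed against its end stop (force rise to 13 N), and the gripper is clear.

```bash
python3 -c "
from bench import robot
print(robot.close_job())"
```

```text
the job is handed in; nothing more can be done
None
```

I turned the orange regulator's knob until its pointer lined up with the green mark, slid its hood over it to the end stop, left the blue regulator untouched, and handed the job in at about 11 s; no verdict was returned.

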